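# Weigh-check a spice tin on a kitchen balance

### The arm

A 6-joint arm with a two-finger parallel gripper is mounted at the origin on the work surface. World frame = base frame: x ahead of the robot, y to its left, z up, the work surface at z = 0. Lengths are in mm, angles in rad, forces in N, time in s.
With the tool pointing down it reaches from about 275 to 1000 mm from the base axis. Payload 8.4 kg.
Tool frame: the origin (TCP) lies on the centre line of the jaws, within the pads' length; the fingertips stand r.tip_reach ahead of it and the grasp point (between the pads) lies 11 mm behind it (r.tip_reach is the distance from the TCP to the fingertips, in mm); z points along the fingers, y is the line along which they close (so a half turn about z gives the same grasp; the last joint's range is limited). The gripper opens to 85 mm and grips with 20 to 120 N. Pads are 22 mm wide; open, the fingers measure 114 mm over their backs; the gripper's body (76 mm by 85 mm) begins 54 mm behind the grasp point. The pads swing forward as they close: fully open they stand 13 mm farther back than shut.
Start: joints at [1.303, 0.353, 1.633, -0, 1.155, -0.002], TCP at [164.174, 603.055, 239.281] pointing down, gripper open.
Joint ranges: [-2.63, 2.63], [-0.92, 2.1], [0.06, 2.66], [-1.3, 4.44], [0, 2.69], [-3.02, 3.02]. Speed limits (rad/s): [2.22, 2.22, 2.79, 3.14, 3.14, 3.14].

### API

Orientations are given as [roll, pitch, yaw] about the fixed x, y, z axes, in that order (R = Rz(yaw) Ry(pitch) Rx(roll)).
In Python, from rig import r gives the robot as it stands.
- The arm moves only by the tool carry_out, never from a script. Its argument "targets" is a list of rows, each an object with "dp": the shift along the tool's x, y, z in mm, a list of three; "yaw": the turn about the tool's z in degrees. A call has 1 to 12 rows; each row is the pose to reach, as a shift and turn from the pose commanded when the call began, along the tool's axes at that moment; what a row does not reach only later rows make up. A row lasts 1/8 s, in which the tool goes at most 62.5 mm and 10.7 degrees, less where a joint would pass 70% of its speed; a pose out of reach is approached as far as the arm can. A call with a gripper value outside its range is refused whole. "fingers" is the opening, from -1 (shut) to 1 (fully open), so that 0 is half open, set as the call begins (left out, the last holds). The fingers move at their own pace and stop on an object; "grip_force" is the grip in N (left out, the last holds). Time passes only in rows, so rows that repeat a pose let the fingers close. It gives the time, the measured TCP pose, the force, the opening and the grip force at its end, in the units of the state.
- r.sense(): the state, without advancing time (a new reading comes with each control period).
- r.grab_frame(name): name is "scene" or "side" or "wrist"; returns the picture (400x640x3 uint8, red, green, blue); there is no depth.
- r.get_calibration(name): a dict with "fx", "fy", "cx", "cy" (pixels), "rvec" (rotation vector, rad) and "tvec" (3), from world to camera coordinates, as OpenCV has them. Camera axes: x right, y down, z forward; pixel columns grow to the right and rows downward; lengths in mm; the calibration is good to about 2 mm. The wrist camera is an equidistant fisheye: a pixel r from the principal point sees the ray r / f radians off the axis. A picture is of the moment at which its call begins: read the wrist's pose just before it. get_calibration takes no time and is no camera call; for the wrist camera it gives the pose at the moment of the call.
- r.sign_off(): hands the job in; it is judged then, once.
The state is a dict: "clock": time; "qpos": joint angles; "qvel": joint speeds; "joint_efforts": joint torques, N m; "eef_pos": TCP position; "tcp_rot": TCP orientation; "contact_force": force on the tool from outside, world axes, zero at the start; "wrist_torque": the same for the moment, N m; "opening": opening from 0.0 (shut) to 1.0 (fully open); "grasp_force": force on a finger pad.
Only numpy, scipy, OpenCV 4.12 (cv2) and the standard library are available. Lean on these libraries where they do the work, as an engineer would, in place of code of your own. Each camera call takes 0.05 s, during which the arm holds its last target. There are 200 camera calls.

### The job

Check the weight of the green-lidded spice tin: take it out of its rack and set it gently on the balance's plate with the orange stops, lengthwise from stop to stop and centred on the black cross with equal gaps at both ends. Then stand the larger brass weight (100 g) gently on the other plate so that the beam comes level. Keep the tin upright and leave everything else where it is.

Things in the scene. Friction and masses are not known exactly. Their poses are not given: they have to be found in the camera images.
- tin: tin to weigh: closed steel box, green lid, 62 (its x) x 40 (y) x 28 mm high, about 100 g; origin: centre of underside. Starts in one of the rack's two slots, on its 6 mm floor, ends overhanging 11 mm: only its ends (62 mm apart) can be gripped there. Between the balance's stops only its long sides (40 mm) can, so put it down on the bare counter and regrasp
- red_tin: the same tin with a red lid, in the rack's other slot: leave it there. Origin: centre of its underside
- rack: low wooden rack, fixed, 40 (x) x 107 (y) x 32 mm high, floor 6 mm thick; three cheeks 7 mm thick, 32 mm high, at y = -50, 0, +50 mm, make two 43 mm slots running along its x, open at both ends. Origin: centre of its underside on the counter (z = 0). The counter around x = 0.42, y = -0.10 m is always bare
- scale: two-plate kitchen balance, fixed: white base 120 (x) x 340 (y) x 18 mm, a post at its middle 42 x 50 mm up to 63 mm high, a thin red pointer in it reaching 82 mm above the counter. Origin: centre of its underside on the counter. The plate with stops is at its y = -110 mm, the plain plate at y = +110 mm
- stage_mid (a point): centre of the top of the plate with stops (90 (x) x 100 (y) x 4 mm, black cross at its centre), axes as the balance's. Orange stops 40 mm wide (x), 6 mm thick, 30 mm high, inner faces at y = -37 and +37 mm. Top 45 mm above the counter when level; stays horizontal, rides 7.7 mm down when loaded alone
- pan_mid (a point): centre of the top of the plain plate (90 x 100 x 4 mm, grey disc of radius 34 mm at the centre), axes parallel to the balance's; also 45 mm above the counter when level, rides 7.7 mm up when the tin alone is on the other plate
- beam (a joint): tilt of the balance beam, rad: 0 level (also when empty), positive when the plate with stops is down; limits -0.07 and 0.07. Moves very easily: 0.3 N on one plate brings it to its limit; 100 g on each plate levels it, damped within about a second
- weight100: the larger brass weight, 100 g: upright cylinder of diameter 27 mm, 20 mm high, with a knob of diameter 12 mm on top, 29 mm high in all. Stands on the counter. Origin: centre of its underside
- weight50: the smaller brass weight, 50 g: diameter 20 mm, 16 mm high, 25 mm with its knob of diameter 12 mm. Not needed. Origin: centre of its underside
- whistle: steel cooker whistle, diameter 34 mm, 52 mm high, standing; origin: centre of its underside
- gasket: orange ring, diameter 90 mm, 8 mm high, flat on the counter; origin: centre of its underside
- cup: blue measuring cup, diameter 72 mm, 60 mm high, handle at its +y; origin: centre of its underside
- jar: ceramic pickle jar, diameter 90 mm, 120 mm high; origin: centre of its underside
- saucepan: small aluminium pan, diameter 130 mm, 55 mm high, black handle out to 183 mm at its +y; origin: centre of its underside
Mind the look-alikes: they are no part of the job. What is shaped like the tin but purple is not meant.

How it is judged (in metres and radians):
On the way, in this order (a step that is already met when the one before it is completed fails the run):
1. the tin stands released and centred between the stops (x of tin in the frame of stage_mid between -0.006 and 0.006 m and y of tin in the frame of stage_mid between -0.004 and 0.004 m and z of tin in the frame of stage_mid between -0.004 and 0.004 m and angle between the x axis of tin and the y axis of stage_mid, either way round below 0.12 rad and angle between tin's own z axis and vertical below 0.08 rad and contact force between the fingers and tin below 0.05 N), for 0.2 s.
2. the 100 g weight stands released on the other plate and the beam is level (horizontal distance between weight100 and pan_mid below 0.034 m and z of weight100 in the frame of pan_mid between -0.004 and 0.004 m and angle between weight100's own z axis and vertical below 0.1 rad and contact force between the fingers and weight100 below 0.05 N and value of joint beam between -0.02 and 0.02 rad), for 0.2 s.
At the end, for the whole second after the job is handed in: Tin upright, released on the plate with stops, centred to 4 mm between the stops and 6 mm across, length within 0.12 rad of the line between the stops; 100 g weight upright, released on the plain plate within 34 mm of its centre; beam level to 0.02 rad; all at rest (all of step 1 and all of step 2 and linear speed of each of tin, weight100 below 0.02 m/s and velocity of joint beam between -0.05 and 0.05 rad/s); the robot touches nothing.
It fails at once if the tin is tipped by more than 0.5 rad (angle between tin's own z axis and vertical above 0.5 rad).
It fails at once if the tin or the weight is slammed or pressed on the balance with more than 30 N (contact force between any of tin, weight100 and scale above 30 N).
It fails at once if another object is moved by more than 25 mm (distance of any of red_tin, weight50, whistle, gasket, cup, jar, saucepan from where it was at the start of the episode above 0.025 m).
It also fails if it takes over 61 s, if anything falls off the work surface, if the arm or the gripper's body presses on something with over 40 N, if the wrist force passes 120 N, or if a joint passes its speed limit or range.

## Working session

There is one attempt and no reset: what is moved stays moved. The work goes in short steps, Python scripts to look and compute and a tool call to move; the robot and the scene stay as the last step left them, time stands still between calls to the robot, and variables do not carry over. Pictures are saved under pics/ and viewed, at most 10 in all, crops included, and the job is handed in when it is done.

Besides the shell and the picture viewer there is one more tool, called after "Call:" in YAML: its name, and indented under it one key for each argument. carry_out: Moves the arm, as the interface text tells. Its arguments: {"type":"object","properties":{"targets":{"type":"array","items":{"type":"object","properties":{"dp":{"type":"array","items":{"type":"number"}},"yaw":{"type":"number"}}}},"fingers":{"type":"number"},"grip_force":{"type":"number"}},"required":["targets"]}

```bash
mkdir -p pics && cat > h.py <<'E'
import numpy as np, cv2
from rig import r
from scipy.spatial.transform import Rotation as R
def cal(n):
    c=r.get_calibration(n); K=np.array([[c['fx'],0,c['cx']],[0,c['fy'],c['cy']],[0,0,1.]])
    return K,np.array(c['rvec'],float).ravel(),np.array(c['tvec'],float).ravel()
def rays(n,px,c=None):
    K,rv,t=c or cal(n); px=np.atleast_2d(np.array(px,float)); M=R.from_rotvec(rv).as_matrix()
    a=(px-[K[0,2],K[1,2]])/[K[0,0],K[1,1]]
    if n=='wrist':
        th=np.linalg.norm(a,axis=1,keepdims=True); d=np.hstack([a/np.maximum(th,1e-9)*np.sin(th),np.cos(th)])
    else: d=np.hstack([a,np.ones((len(a),1))])
    return -M.T@t, d@M
def at_z(n,px,z,c=None):
    o,d=rays(n,px,c); return o+d*((z-o[2])/d[:,2:])
def proj(n,P,c=None):
    K,rv,t=c or cal(n); q=np.atleast_2d(np.array(P,float))@R.from_rotvec(rv).as_matrix().T+t
    if n=='wrist':
        rr=np.linalg.norm(q[:,:2],axis=1,keepdims=True); a=q[:,:2]/np.maximum(rr,1e-9)*np.arctan2(rr,q[:,2:])
    else: a=q[:,:2]/q[:,2:]
    return a*[K[0,0],K[1,1]]+[K[0,2],K[1,2]]
def shot(n,f):
    im=r.grab_frame(n); cv2.imwrite('pics/'+f,im[...,::-1]); return im
def tool(goal,yaw=None):
    "shift in tool axes from the present pose to goal TCP"
    s=r.sense(); M=R.from_euler('xyz',s['tcp_rot']).as_matrix(); return M.T@(np.array(goal)-s['eef_pos'])
E
python3 - <<'E'
from h import *
s=r.sense(); print(s, r.tip_reach)
a=shot('scene','s1.png'); b=shot('side','d1.png')
for n in('scene','side'):print(n,cal(n), rays(n,[[0,0]])[0])
E
```

```text
{'clock': 0.0, 'qpos': array([ 1.30260165e+00,  3.53653728e-01,  1.63413654e+00,  2.55443229e-06,
        1.15518273e+00, -2.41445505e-03]), 'qvel': array([ 5.46967764e-04,  8.35242920e-04,  7.59898541e-04, -6.09634018e-04,
        9.82467170e-05, -9.79959438e-04]), 'joint_efforts': array([-9.00094819e-04, -6.05216074e+01, -3.42046988e+01, -2.07519824e-04,
        9.10491130e-03, -1.53880825e-05]), 'eef_pos': array([164.04965625, 602.60820845, 238.55715195]), 'tcp_rot': array([-3.14021232e+00, -5.66832207e-06,  2.87581139e+00]), 'contact_force': array([-0.74531108,  0.95588809,  0.14939774]), 'wrist_torque': array([-0.02428587,  0.03348825, -0.00790056]), 'grasp_force': 0.0, 'opening': 1.0009058759049914} 8.0
scene (array([[488.13283735,   0.        , 323.51155636],
       [  0.        , 488.13283735, 194.43408968],
       [  0.        ,   0.        ,   1.        ]]), array([ 1.83461504,  1.61993275, -0.70739423]), array([-119.90428968, -328.96084063, 1772.1459938 ])) [1517.3353095   -52.38014601  978.79700424]
side (array([[479.25590779,   0.        , 321.66943839],
       [  0.        , 479.25590779, 204.32690473],
       [  0.        ,   0.        ,   1.        ]]), array([ 2.03546227, -0.40960185,  0.23917668]), array([-510.12992293,  164.7315496 , 1161.59060366])) [  110.14426819 -1067.3124669    696.68794334]
```

View pics/s1.png

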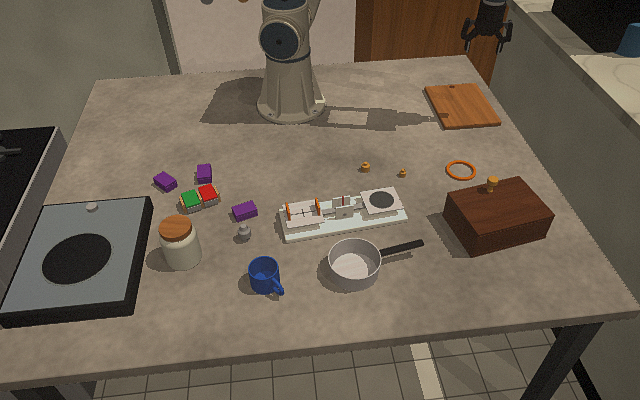

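View pics/d1.png

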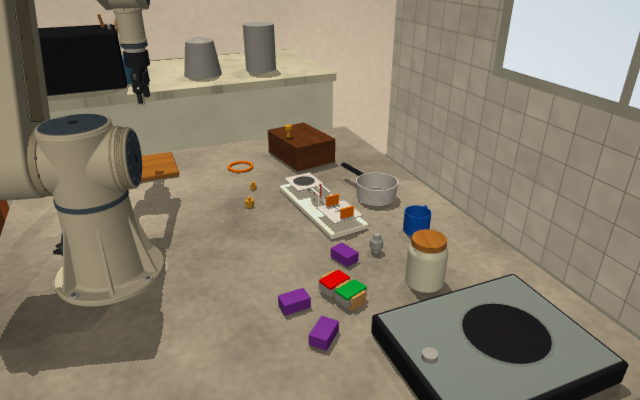

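The scene view shows the green tin at (191,199), the red one at (208,192), weight100 at (365,168), weight50 at (403,173), the stops at (290,211)/(318,206) and the plain plate at (381,201). The side view agrees, with green at (351,289) and weight100 at (249,202).

```bash
cat >> h.py <<'E'
def green(im): 
    h=cv2.cvtColor(im,cv2.COLOR_RGB2HSV); return cv2.inRange(h,(50,120,50),(75,255,255))
def red(im):
    h=cv2.cvtColor(im,cv2.COLOR_RGB2HSV); return cv2.inRange(h,(0,200,90),(4,255,255))|cv2.inRange(h,(176,200,90),(180,255,255))
def blob(m):
    n,l,st,c=cv2.connectedComponentsWithStats(m); i=1+np.argmax(st[1:,4]); return c[i],(l==i).astype(np.uint8),st[i]
E
python3 - <<'E'
from h import *
for n,f in(('scene','s1.png'),('side','d1.png')):
    im=cv2.imread('pics/'+f)[...,::-1].copy()
    for nm,fn in(('g',green),('r',red)):
        c,m,st=blob(fn(im)); print(n,nm,c,st[4],at_z(n,c,34)[0].round(1))
        k=cv2.findContours(m,0,1)[0][0][:,0]; w=at_z(n,k,34)[:,:2].astype(np.float32); print(cv2.minAreaRect(w))
px={'scene':[(365,170,10),(403,174.5,10),(381,201,45),(290,205,75),(318,200,75),(285,238,0),(407,218,0)],'side':[(249,204,10),(304,181,45),(332,196,75),(346,208,75)]}
for n in px:
    for u,v,z in px[n]: print(n,u,v,at_z(n,(u,v),z)[0].round(0))
E
```

```text
scene g [190.17777778 198.22222222] 225 [ 492.9 -314.6   34. ]
((492.4845275878906, -314.3087158203125), (65.5540771484375, 39.617305755615234), 19.080745697021484)
scene r [207.13432836 191.93532338] 201 [ 472.9 -268.7   34. ]
((473.8232727050781, -268.63006591796875), (64.62480163574219, 37.55950164794922), 19.83985710144043)
side g [350.1779661  289.03107345] 354 [ 486.4 -321.4   34. ]
((487.318115234375, -321.44647216796875), (65.41548919677734, 42.53383255004883), 19.163501739501953)
side r [333.6286645  279.03257329] 307 [ 467.5 -274.7   34. ]
((468.5575256347656, -274.9784240722656), (63.91015625, 41.82072830200195), 18.923301696777344)
scene 365 170 [410. 199.  10.]
scene 403 174.5 [445. 308.  10.]
scene 381 201 [584. 209.  45.]
scene 290 205 [598. -39.  75.]
scene 318 200 [589.  36.  75.]
scene 285 238 [645. -60.   0.]
scene 407 218 [615. 279.  -0.]
side 249 204 [395. 190.  10.]
side 304 181 [579. 206.  45.]
side 332 196 [595.  26.  75.]
side 346 208 [602. -53.  75.]
```

Call:
carry_out:
  targets:
    - {"dp": [-34, -36, 0], "yaw": 5}
    - {"dp": [-72, -77, 0], "yaw": 12}
    - {"dp": [-112, -120, 0], "yaw": 20}
    - {"dp": [-152, -163, 0], "yaw": 28}
    - {"dp": [-192, -206, 0], "yaw": 36}
    - {"dp": [-232, -249, 0], "yaw": 44}
    - {"dp": [-272, -292, 0], "yaw": 50}
    - {"dp": [-312, -335, 0], "yaw": 56}
    - {"dp": [-350, -375, 0], "yaw": 56}
    - {"dp": [-376, -402, 0], "yaw": 56}
    - {"dp": [-388, -416, 0], "yaw": 56}
    - {"dp": [-388, -416, 0], "yaw": 56}
  fingers: 1
  grip_force: 20

```text
clock: 1.6
eef_pos: [429.5, 98.8, 239.1]
tcp_rot: [-3.141, 0.0, 1.896]
contact_force: [-0.3, 0.2, 0.6]
opening: 0.998
grasp_force: 0.0
```

```bash
python3 - <<'E'
from h import *
s=r.sense(); print(s['clock'],s['eef_pos'],s['tcp_rot'])
c=cal('wrist'); print(c, rays('wrist',[[0,0]],c)[0])
shot('wrist','w1.png'); np.save('w1.npy',np.array(c,dtype=object),allow_pickle=True)
E
```

```text
1.6 [429.45187627  98.79688475 239.07850646] [-3.14114029e+00  3.04136580e-06  1.89609996e+00]
(array([[309.70691629,   0.        , 318.67711788],
       [  0.        , 309.70691629, 199.35253079],
       [  0.        ,   0.        ,   1.        ]]), array([-2.79286926, -0.45783779, -0.07154258]), array([-437.15000659,  -81.82022421,  368.13984415])) [403.02792965 173.83518071 375.06191499]Traceback (most recent call last):
  File "<stdin>", line 4, in <module>
ValueError: could not broadcast input array from shape (3,3) into shape (3,)
```

View pics/w1.png

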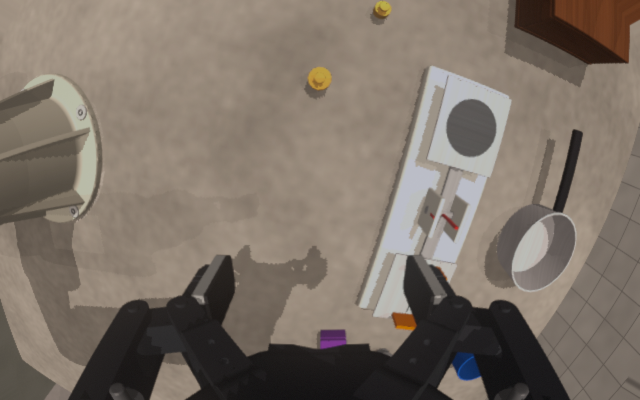

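The wrist view shows weight100 at (319,78), the disc at (471,128), and base corners at (430,67), (510,98) and (360,307). Next I compute those positions and the tool shift to above the tin.

```bash
python3 - <<'E'
from h import *
im=cv2.imread('pics/w1.png')[...,::-1].copy()
p=lambda u,v,z:at_z('wrist',(u,v),z)[0].round(1)
print('w100 knob',p(319.5,75,29),'mid',p(319,79,10)); 
m=(cv2.cvtColor(im,cv2.COLOR_RGB2GRAY)<110).astype(np.uint8); m[:90]=0;m[170:]=0;m[:,:440]=0;m[:,500:]=0
c,b,st=blob(m); print('disc',c,st,at_z('wrist',c,45)[0])
y=cv2.inRange(cv2.cvtColor(im,cv2.COLOR_RGB2HSV),(18,150,100),(32,255,255)); y[:50]=0;y[110:]=0
c,b,st=blob(y); print('brass',c,st,at_z('wrist',c,15)[0])
A,B,C=p(430,67,18),p(510,98,18),p(360,307,18); print(A,B,C, np.degrees(np.arctan2(*(A-C)[[1,0]])),np.degrees(np.arctan2(*(A-B)[[1,0]])),np.linalg.norm(A-B),np.linalg.norm(A-C))
print('dp tin', tool([490,-318,235]), np.degrees(r.sense()['tcp_rot'][2]))
E
```

```text
w100 knob [393.5 203.4  29. ] mid [394.  200.3  10. ]
disc [470.85       127.50504587] [ 447   99   49   57 2180] [574.55084286 210.95953507  45.        ]
brass [319.05357143  78.34183673] [308  68  23  22 392] [393.92753396 200.66398098  15.        ]
[511. 261.  18.] [629.6 274.   18. ] [548.2 -71.2  18. ] 96.38940515525877 -173.74465940200096 119.31035160454438 334.2763527382695
dp tin [-415.04305748  -76.06615965    4.00473003] 108.68407784354753
```

Call:
carry_out:
  targets:
    - {"dp": [-40, -7, 0], "yaw": 0}
    - {"dp": [-95, -17, 0], "yaw": 0}
    - {"dp": [-150, -27, 0], "yaw": 0}
    - {"dp": [-205, -37, 0], "yaw": 0}
    - {"dp": [-260, -47, 0], "yaw": 0}
    - {"dp": [-315, -57, 0], "yaw": 0}
    - {"dp": [-365, -66, 0], "yaw": 0}
    - {"dp": [-402, -74, 0], "yaw": 0}
    - {"dp": [-415, -76, 0], "yaw": 0}
    - {"dp": [-415, -76, 0], "yaw": 0}
    - {"dp": [-415, -76, 0], "yaw": 0}

```text
clock: 3.02
eef_pos: [490.8, -315.9, 239.2]
tcp_rot: [-3.141, -0.001, 1.9]
contact_force: [-0.5, -0.9, -0.5]
opening: 0.996
grasp_force: 0.0
```

```bash
python3 - <<'E'
from h import *
s=r.sense(); print(s['clock'],s['eef_pos'],s['tcp_rot'])
im=shot('wrist','w2.png')
for fn in(green,red):
    c,m,st=blob(fn(im)); k=cv2.findContours(m,0,1)[0]; k=max(k,key=len)[:,0]; w=at_z('wrist',k,34)[:,:2].astype(np.float32)
    q=cv2.minAreaRect(w);print(c,st,q); print('dp',tool([*q[0],235]))
E
```

```text
3.025 [ 490.82485692 -315.93785605  239.16189809] [-3.14135571e+00 -9.01949092e-04  1.89955244e+00]
[316.03104213 172.41019956] [ 289  155   54   35 1804] ((486.355712890625, -316.940673828125), (59.665828704833984, 39.709190368652344), 19.58797836303711)
dp [ 0.59672668 -4.56944242  4.26985457]
[313.55304254 128.45611201] [ 286  111   55   36 1857] ((467.5645751953125, -270.83355712890625), (59.31332015991211, 38.92839813232422), 19.45352554321289)
dp [50.3021445  -7.45794592  4.3022988 ]
```

View pics/w2.png

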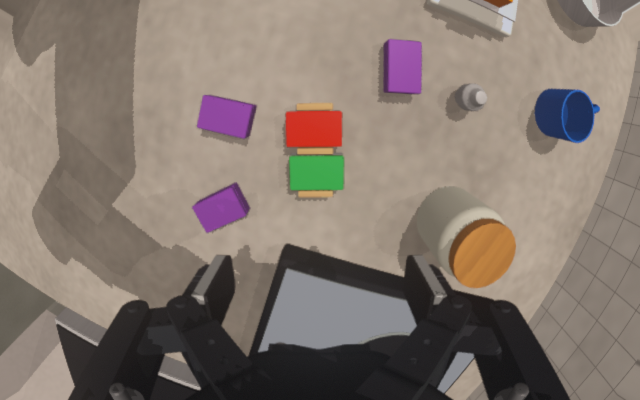

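```bash
python3 - <<'E'
from h import *
print(r.tip_reach, at_z('wrist',(482,253),120), at_z('scene',(176,224),120), at_z('wrist',(403,67),28), at_z('wrist',(473,97),26))
E
```

```text
8.0 [[ 669.32804131 -320.40873824  120.        ]] [[ 673.11638948 -317.86374873  120.        ]] [[ 539.58024852 -169.8201223    28.        ]] [[ 634.6537562  -166.07768794   26.        ]]
```

Call:
carry_out:
  targets:
    - {"dp": [0.5, -4.5, 20], "yaw": -0.7}
    - {"dp": [0.5, -4.5, 60], "yaw": -0.7}
    - {"dp": [0.5, -4.5, 100], "yaw": -0.7}
    - {"dp": [0.5, -4.5, 125], "yaw": -0.7}
    - {"dp": [0.5, -4.5, 125], "yaw": -0.7}

```text
clock: 3.7
eef_pos: [485.3, -316.8, 112.8]
tcp_rot: [-3.139, -0.003, 1.912]
contact_force: [0.5, -0.1, 0.1]
opening: 1.003
grasp_force: 0.0
```

```bash
python3 - <<'E'
from h import *
s=r.sense(); print(s['clock'],s['eef_pos'],s['tcp_rot'])
im=shot('wrist','w3.png')
for fn in(green,):
    c,m,st=blob(fn(im)); k=cv2.findContours(m,0,1)[0]; k=max(k,key=len)[:,0]; w=at_z('wrist',k,34)[:,:2].astype(np.float32)
    q=cv2.minAreaRect(w);print(c,st,q); print('dp',tool([*q[0],12]))
E
```

```text
3.7 [ 485.34606157 -316.8481155   112.84747029] [-3.13936157e+00 -3.09686887e-03  1.91163297e+00]
[322.43888214 211.55018226] [ 281  187   84   51 4115] ((488.2492370605469, -318.2167053222656), (61.34823989868164, 39.9645881652832), 19.49313735961914)
dp [ -1.31910387   1.69298707 102.25921495]
```

View pics/w3.png

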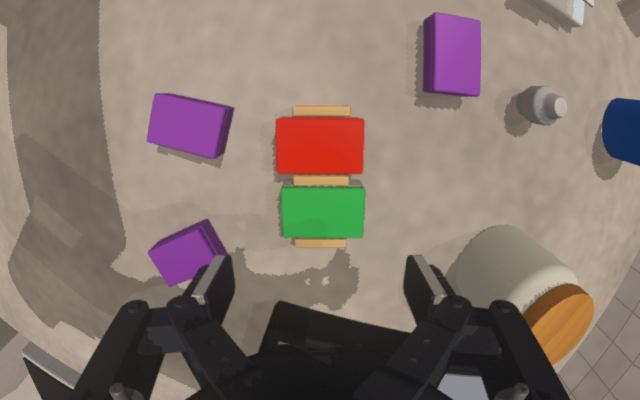

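Green is at (322,212), well aligned between the fingers, and the purple decoy is clear of the finger path. Descending and gripping.

Call:
carry_out:
  targets:
    - {"dp": [-1, 1.5, 25], "yaw": 0}
    - {"dp": [-1, 1.5, 55], "yaw": 0}
    - {"dp": [-1, 1.5, 82], "yaw": 0}
    - {"dp": [-1, 1.5, 98], "yaw": 0}
    - {"dp": [-1, 1.5, 101], "yaw": 0}
    - {"dp": [-1, 1.5, 101], "yaw": 0}

```text
clock: 4.5
eef_pos: [488.8, -319.4, 14.2]
tcp_rot: [3.141, 0.001, 1.911]
contact_force: [-0.3, 0.0, -0.9]
opening: 0.997
grasp_force: 0.0
```

Call:
carry_out:
  targets:
    - {"dp": [0, 0, 0], "yaw": 0}
    - {"dp": [0, 0, 0], "yaw": 0}
    - {"dp": [0, 0, 0], "yaw": 0}
    - {"dp": [0, 0, 0], "yaw": 0}
    - {"dp": [0, 0, 0], "yaw": 0}
    - {"dp": [0, 0, 0], "yaw": 0}
  fingers: -0.2
  grip_force: 30

```text
clock: 5.25
eef_pos: [488.8, -319.4, 14.4]
tcp_rot: [3.141, 0.001, 1.911]
contact_force: [-0.6, 0.0, 6.3]
opening: 0.718
grasp_force: 32.6
```

Call:
carry_out:
  targets:
    - {"dp": [0, 0, -10], "yaw": 0}
    - {"dp": [0, 0, -35], "yaw": 0}
    - {"dp": [0, 0, -65], "yaw": 0}
    - {"dp": [20, 1, -85], "yaw": 0}
    - {"dp": [60, 2, -85], "yaw": 0}
    - {"dp": [105, 4, -85], "yaw": 0}
    - {"dp": [150, 6, -85], "yaw": 0}
    - {"dp": [190, 7, -85], "yaw": 0}
    - {"dp": [220, 8, -85], "yaw": 0}
    - {"dp": [230, 8, -80], "yaw": 0}
    - {"dp": [230, 8, -80], "yaw": 0}

```text
clock: 6.62
eef_pos: [419.1, -99.5, 93.3]
tcp_rot: [-3.142, 0.0, 1.912]
contact_force: [-0.4, -0.0, -1.3]
opening: 0.718
grasp_force: 33.6
```

```bash
python3 - <<'E'
from h import *
s=r.sense(); print(s['eef_pos'],s['tcp_rot'],s['opening'],s['grasp_force'],s['contact_force'])
im=shot('wrist','w4.png'); c,m,st=blob(green(im)); print(c,st)
im=shot('side','d4.png'); c,m,st=blob(green(im)); print(c,st)
E
```

```text
[419.09235974 -99.489343    93.30770997] [-3.14158373e+00  1.73421923e-04  1.91169287e+00] 0.7181730299990411 33.63159790635109 [-0.40349007 -0.03041087 -1.34289253]
[318.53703881 277.02098706] [  248   240   143    77 10435]
[288.97183099 217.67605634] [279 211  23  16 213]
```

Call:
carry_out:
  targets:
    - {"dp": [0, 0, 15], "yaw": 0}
    - {"dp": [0, 0, 40], "yaw": 0}
    - {"dp": [0, 0, 62], "yaw": 0}
    - {"dp": [0, 0, 76], "yaw": 0}
    - {"dp": [0, 0, 81], "yaw": 0}
    - {"dp": [0, 0, 83], "yaw": 0}
    - {"dp": [0, 0, 84.5], "yaw": 0}
    - {"dp": [0, 0, 84.5], "yaw": 0}

```text
clock: 7.72
eef_pos: [419.4, -99.6, 9.1]
tcp_rot: [3.141, 0.0, 1.911]
contact_force: [0.4, -0.0, -1.1]
opening: 0.719
grasp_force: 33.6
```

Call:
carry_out:
  targets:
    - {"dp": [0, 0, 0], "yaw": 0}
    - {"dp": [0, 0, 0], "yaw": 0}
    - {"dp": [0, 0, 0], "yaw": 0}
    - {"dp": [0, 0, -10], "yaw": 0}
    - {"dp": [0, 0, -40], "yaw": 0}
    - {"dp": [0, 0, -75], "yaw": 0}
    - {"dp": [0, 0, -95], "yaw": 0}
    - {"dp": [0, 0, -100], "yaw": 0}
    - {"dp": [0, 0, -100], "yaw": 0}
  fingers: 1

```text
clock: 8.85
eef_pos: [419.1, -99.5, 108.9]
tcp_rot: [3.141, 0.0, 1.911]
contact_force: [-0.2, 0.1, -0.5]
opening: 1.0
grasp_force: 0.0
```

```bash
python3 - <<'E'
from h import *
s=r.sense(); print(s['clock'],s['eef_pos'],s['tcp_rot'])
im=shot('wrist','w5.png')
c,m,st=blob(green(im)); k=cv2.findContours(m,0,1)[0]; k=max(k,key=len)[:,0]; w=at_z('wrist',k,28)[:,:2].astype(np.float32)
q=cv2.minAreaRect(w);print(c,st,q); print('dp',tool([*q[0],12]))
E
```

```text
8.85 [419.06418966 -99.54047589 108.89208661] [3.14114472e+00 2.94968835e-04 1.91066462e+00]
[318.84961851 206.25744524] [ 278  182   83   50 4063] ((416.58258056640625, -96.97042083740234), (60.778900146484375, 38.76219177246094), 19.46088409423828)
dp [ 3.00576859 -1.09190134 96.38862039]
```

Call:
carry_out:
  targets:
    - {"dp": [1, 0, 0], "yaw": 6}
    - {"dp": [2, 0, 0], "yaw": 16}
    - {"dp": [2.5, 0, 0], "yaw": 26}
    - {"dp": [2.5, 0, 0], "yaw": 36}
    - {"dp": [2.5, 0, 0], "yaw": 46}
    - {"dp": [2.5, 0, 0], "yaw": 56}
    - {"dp": [2.5, 0, 0], "yaw": 66}
    - {"dp": [2.5, 0, 0], "yaw": 76}
    - {"dp": [2.5, 0, 10], "yaw": 85}
    - {"dp": [2.5, 0, 20], "yaw": 90}
    - {"dp": [2.5, 0, 30], "yaw": 90}
    - {"dp": [2.5, 0, 30], "yaw": 90}

```text
clock: 10.4
eef_pos: [417.3, -97.0, 77.6]
tcp_rot: [-3.14, 0.002, 0.342]
contact_force: [-0.3, 0.1, 0.4]
opening: 0.999
grasp_force: 0.0
```

```bash
python3 - <<'E'
from h import *
s=r.sense(); print(s['clock'],s['eef_pos'],s['tcp_rot'])
im=shot('wrist','w6.png')
c,m,st=blob(green(im)); k=cv2.findContours(m,0,1)[0]; k=max(k,key=len)[:,0]; w=at_z('wrist',k,28)[:,:2].astype(np.float32)
q=cv2.minAreaRect(w);print(c,st,q); print('dp',tool([*q[0],15]))
E
```

```text
10.4 [417.29227677 -96.9623988   77.62554907] [-3.14016146e+00  2.21388409e-03  3.41821652e-01]
[320.10299517 221.09198068] [ 289  179   63   87 5175] ((418.2972412109375, -97.62735748291016), (61.1677360534668, 39.19513702392578), 19.582378387451172)
dp [ 0.48493499  0.8082027  63.13295352]
```

View pics/w6.png

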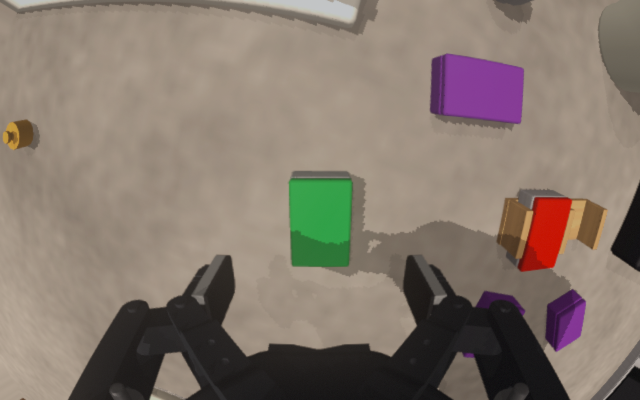

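The tin is at (320,221), squared up between the fingers, and the red tin is undisturbed. Regrasping.

Call:
carry_out:
  targets:
    - {"dp": [0.3, 0.5, 15], "yaw": 0}
    - {"dp": [0.3, 0.5, 38], "yaw": 0}
    - {"dp": [0.3, 0.5, 55], "yaw": 0}
    - {"dp": [0.3, 0.5, 62], "yaw": 0}
    - {"dp": [0.3, 0.5, 63], "yaw": 0}
    - {"dp": [0.3, 0.5, 63], "yaw": 0}

```text
clock: 11.2
eef_pos: [419.1, -97.6, 16.2]
tcp_rot: [3.141, -0.001, 0.34]
contact_force: [0.1, 0.4, -0.0]
opening: 1.0
grasp_force: 0.0
```

Call:
carry_out:
  targets:
    - {"dp": [0, 0, 0], "yaw": 0}
    - {"dp": [0, 0, 0], "yaw": 0}
    - {"dp": [0, 0, 0], "yaw": 0}
    - {"dp": [0, 0, 0], "yaw": 0}
    - {"dp": [0, 0, 0], "yaw": 0}
    - {"dp": [0, 0, 0], "yaw": 0}
    - {"dp": [0, 0, 0], "yaw": 0}
  fingers: -0.5
  grip_force: 30

```text
clock: 12.08
eef_pos: [418.8, -97.6, 16.2]
tcp_rot: [3.141, -0.0, 0.34]
contact_force: [-1.4, -0.1, 6.9]
opening: 0.463
grasp_force: 30.3
```

Call:
carry_out:
  targets:
    - {"dp": [0, 0, -15], "yaw": 0}
    - {"dp": [0, 0, -45], "yaw": 0}
    - {"dp": [0, 0, -80], "yaw": 0}
    - {"dp": [0, 0, -110], "yaw": 0}
    - {"dp": [0, 0, -125], "yaw": 0}
    - {"dp": [0, 0, -125], "yaw": 0}

```text
clock: 12.82
eef_pos: [419.5, -97.7, 142.4]
tcp_rot: [3.14, -0.003, 0.34]
contact_force: [-0.0, -0.1, -0.3]
opening: 0.459
grasp_force: 31.1
```

```bash
python3 - <<'E'
from h import *
s=r.sense(); print(s['clock'],s['eef_pos'],s['tcp_rot'],s['opening'])
d=tool([598.7,-7.7,s['eef_pos'][2]]); print(d, 'yaw',-(96.3-np.degrees(s['tcp_rot'][2])))
E
```

```text
12.825 [419.46990835 -97.73893735 142.42874605] [ 3.13984293e+00 -2.68127747e-03  3.39886126e-01] 0.4589899772301597
[198.99325212 -25.13726158   0.48957496] yaw -76.82595943733831
```

Call:
carry_out:
  targets:
    - {"dp": [12, 4, 0], "yaw": -5}
    - {"dp": [35, 10, 0], "yaw": -14}
    - {"dp": [60, 17, 0], "yaw": -24}
    - {"dp": [85, 25, 0], "yaw": -34}
    - {"dp": [110, 32, 0], "yaw": -44}
    - {"dp": [135, 39, 0], "yaw": -54}
    - {"dp": [158, 46, 0], "yaw": -64}
    - {"dp": [174, 51, 0], "yaw": -72}
    - {"dp": [181, 53, 0], "yaw": -76.8}
    - {"dp": [181, 53, 0], "yaw": -76.8}
    - {"dp": [181, 53, 0], "yaw": -76.8}

```text
clock: 14.2
eef_pos: [606.1, -87.1, 140.1]
tcp_rot: [-3.14, -0.0, 1.678]
contact_force: [-0.3, -0.6, -1.1]
opening: 0.461
grasp_force: 31.1
```

```bash
python3 - <<'E'
from h import *
s=r.sense(); print(s['clock'],s['eef_pos'],s['tcp_rot'])
c=cal('wrist'); print(rays('wrist',[[0,0]],c)[0]); im=shot('wrist','w7.png')
h=cv2.cvtColor(im,cv2.COLOR_RGB2HSV); o=cv2.inRange(h,(8,180,120),(18,255,255))
n,l,st,cc=cv2.connectedComponentsWithStats(o)
for i in range(1,n):
    if st[i,4]>50: print(st[i],cc[i],at_z('wrist',cc[i],75,c))
E
```

```text
14.2 [606.13595217 -87.12608095 140.12913894] [-3.14018271e+00 -3.41058174e-04  1.67837267e+00]
[596.77944777  -8.41427256 276.16650279]
[293  40  60   6 279] [317.77777778  42.97132616] [[591.67505185  30.07045538  75.        ]]
[294 159  58   9 516] [322.28100775 163.0251938 ] [[603.05475359 -48.13146474  75.        ]]
```

View pics/w7.png

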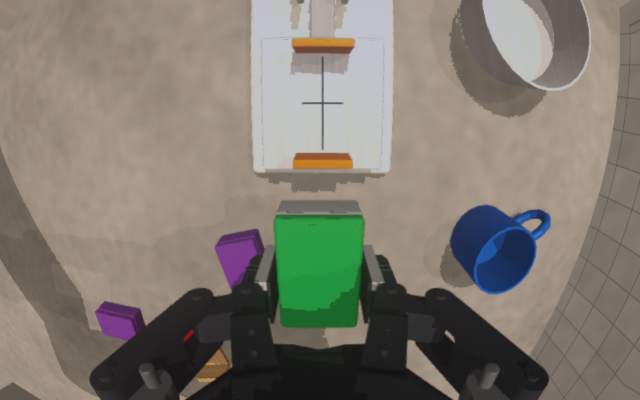

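The tin is firmly gripped at (319,270). The cross is at (322,103), its long line running (322,57) to (323,150), with stops at v≈43 and 163.

```bash
python3 - <<'E'
from h import *
im=cv2.imread('pics/w7.png')[...,::-1].copy(); g=cv2.cvtColor(im,cv2.COLOR_RGB2GRAY).astype(float)
v=np.arange(60,148); u=np.array([(lambda w:(w*np.arange(312,334)).sum()/w.sum())(np.clip(150-g[y,312:334],0,None)+1e-6) for y in v])
k=(v<95)|(v>110)
w=at_z('wrist',np.c_[u[k],v[k]],45)[:,:2]; vx,vy,x0,y0=cv2.fitLine(w.astype(np.float32),cv2.DIST_HUBER,0,.01,.01).ravel(); print('yaw',np.degrees(np.arctan2(vy,vx)),x0,y0)
us=np.r_[305:318,328:340]; vs=np.array([(lambda a:(a*np.arange(94,114)).sum()/a.sum())(np.clip(150-g[94:114,x],0,None)+1e-6) for x in us]); print(vs.round(1))
cr=np.array([u[k].mean(),vs.mean()]); W=at_z('wrist',cr,45)[0]; print('cross',cr,W)
l=at_z('wrist',np.c_[us,vs],45); print('cross bar', l.mean(0))
c,m,st=blob(green(im)); kk=max(cv2.findContours(m,0,1)[0],key=len)[:,0]; q=cv2.minAreaRect(at_z('wrist',kk,152)[:,:2].astype(np.float32)); print('tin',q)
s=r.sense(); yaw=s['tcp_rot'][2]; print(np.degrees(yaw)); print('dp tcp->cross',tool([*W[:2],s['eef_pos'][2]]),'by tin',tool([W[0]-q[0][0]+s['eef_pos'][0],W[1]-q[0][1]+s['eef_pos'][1],s['eef_pos'][2]]))
E
```

```text
yaw -83.74633 598.19696 -0.4583649
[102.7 102.7 102.7 102.7 102.7 102.6 102.6 102.6 102.6 102.6 102.6 102.6
 102.6 102.6 102.7 102.7 102.7 102.7 102.7 102.7 102.7 102.7 102.7 102.8
 102.8]
cross [322.18981369 102.67119213] [599.05301705  -8.72680708  45.        ]
cross bar [598.76743726  -8.72371825  45.        ]
tin ((604.9822998046875, -86.88875579833984), (40.156463623046875, 62.70979690551758), 6.117163181304932)
96.17588444621488
dp tcp->cross [7.87706393e+01 1.34129444e+00 1.93866825e-02] by tin [7.83461976e+01 2.51388429e+00 1.79595459e-02]
```

Call:
carry_out:
  targets:
    - {"dp": [12, 0.3, 0], "yaw": 0}
    - {"dp": [35, 1, 0], "yaw": 0}
    - {"dp": [58, 1.5, 0], "yaw": 0}
    - {"dp": [74, 2, 0], "yaw": 0}
    - {"dp": [78.5, 2, 0], "yaw": 0}
    - {"dp": [78.5, 2, 5], "yaw": 0}
    - {"dp": [78.5, 2, 15], "yaw": 0}
    - {"dp": [78.5, 2, 20], "yaw": 0}
    - {"dp": [78.5, 2, 20], "yaw": 0}
    - {"dp": [78.5, 2, 20], "yaw": 0}

```text
clock: 15.5
eef_pos: [600.5, -9.2, 120.8]
tcp_rot: [3.142, 0.0, 1.68]
contact_force: [0.1, 0.4, -1.4]
opening: 0.466
grasp_force: 31.1
```

```bash
python3 - <<'E'
from h import *
s=r.sense(); print(s['clock'],s['eef_pos'],s['tcp_rot'])
im=shot('wrist','w8.png')
c,m,st=blob(green(im)); kk=max(cv2.findContours(m,0,1)[0],key=len)[:,0]; q=cv2.minAreaRect(at_z('wrist',kk,s['eef_pos'][2]+11.8)[:,:2].astype(np.float32)); print('tin',q)
T=np.array([598.9,-8.7]); print(tool([*T,54.2]), 'tin',tool([*(T-q[0]+s['eef_pos'][:2]),54.2]))
E
```

```text
15.5 [600.51798862  -9.16009187 120.79420986] [3.14154779e+00 2.66981776e-05 1.67993714e+00]
tin ((599.3602294921875, -9.061595916748047), (40.07435989379883, 62.2462043762207), 6.160308361053467)
[ 0.62070437 -1.67403035 66.73213656] tin [ 0.39662423 -0.53390071 66.73250089]
```

Call:
carry_out:
  targets:
    - {"dp": [0.5, -1, 12], "yaw": 0}
    - {"dp": [0.5, -1, 28], "yaw": 0}
    - {"dp": [0.5, -1, 43], "yaw": 0}
    - {"dp": [0.5, -1, 53], "yaw": 0}
    - {"dp": [0.5, -1, 57], "yaw": 0}
    - {"dp": [0.5, -1, 60], "yaw": 0}
    - {"dp": [0.5, -1, 62.5], "yaw": 0}
    - {"dp": [0.5, -1, 64.5], "yaw": 0}
    - {"dp": [0.5, -1, 66], "yaw": 0}
    - {"dp": [0.5, -1, 66.5], "yaw": 0}
    - {"dp": [0.5, -1, 66.5], "yaw": 0}

```text
clock: 16.92
eef_pos: [599.4, -8.5, 54.3]
tcp_rot: [3.142, 0.0, 1.68]
contact_force: [0.2, -0.2, -0.2]
opening: 0.461
grasp_force: 31.1
```

```bash
python3 - <<'E'
from h import *
s=r.sense(); print(s['eef_pos'],s['contact_force'],s['opening'])
im=shot('wrist','w9.png')
E
```

```text
[599.39415098  -8.54978233  54.33944107] [ 0.1790216  -0.16234637 -0.22242526] 0.46088311744262916
```

View pics/w9.png

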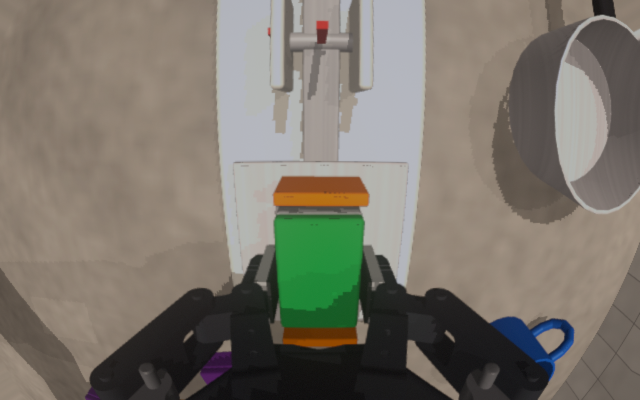

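The tin sits between the stops at v≈190 and 335, in line with them. Releasing and lifting.

Call:
carry_out:
  targets:
    - {"dp": [0, 0, 0], "yaw": 0}
    - {"dp": [0, 0, 0], "yaw": 0}
    - {"dp": [0, 0, 0], "yaw": 0}
    - {"dp": [0, 0, 0], "yaw": 0}
    - {"dp": [0, 0, -8], "yaw": 0}
    - {"dp": [0, 0, -25], "yaw": 0}
    - {"dp": [0, 0, -50], "yaw": 0}
    - {"dp": [0, 0, -80], "yaw": 0}
    - {"dp": [0, 0, -105], "yaw": 0}
    - {"dp": [-20, 0, -120], "yaw": 0}
    - {"dp": [-20, 0, -120], "yaw": 0}
    - {"dp": [-20, 0, -120], "yaw": 0}
  fingers: 0.4

```text
clock: 18.48
eef_pos: [601.0, -28.8, 173.7]
tcp_rot: [-3.141, -0.0, 1.679]
contact_force: [0.1, -0.8, -1.0]
opening: 0.702
grasp_force: 0.0
```

```bash
python3 - <<'E'
from h import *
s=r.sense(); print(s['clock'],s['eef_pos'],s['tcp_rot'])
im=shot('wrist','w10.png'); c=cal('wrist')
cc,m,st=blob(green(im)); kk=max(cv2.findContours(m,0,1)[0],key=len)[:,0]; q=cv2.minAreaRect(at_z('wrist',kk,65.3,c)[:,:2].astype(np.float32)); print('tin',q,st)
h=cv2.cvtColor(im,cv2.COLOR_RGB2HSV); o=cv2.inRange(h,(8,180,120),(18,255,255))
n,l,st,cc=cv2.connectedComponentsWithStats(o)
for i in range(1,n):
    if st[i,4]>50: print(st[i],at_z('wrist',cc[i],67.3,c))
M=tool([393.9,201.5,s['eef_pos'][2]]);print(M)
E
```

```text
18.475 [601.03816629 -28.82032159 173.72353254] [-3.14066551e+00 -2.88006448e-04  1.67929893e+00]
tin ((597.8042602539062, -8.112998962402344), (38.28909683227539, 60.3458137512207), 6.249678134918213) [ 296  138   48   73 3435]
[297 123  48   7 331] [[594.19607031  31.53622177  67.3       ]]
[298 213  46  13 526] [[602.52543107 -45.14111471  67.3       ]]
[ 2.51188972e+02 -1.80737022e+02  6.04236341e-02]
```

View pics/w10.png

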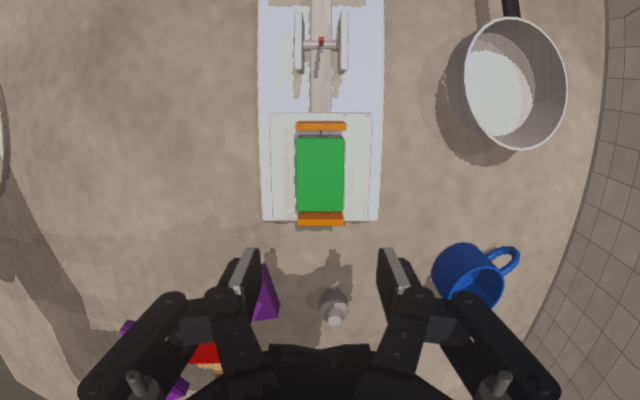

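The tin stands centred at (319,175), with equal gaps to both stops. Next is the weight.

Call:
carry_out:
  targets:
    - {"dp": [25, -18, 0], "yaw": 0}
    - {"dp": [65, -47, 0], "yaw": 0}
    - {"dp": [110, -79, 0], "yaw": 0}
    - {"dp": [155, -111, 0], "yaw": 0}
    - {"dp": [200, -144, 0], "yaw": 0}
    - {"dp": [235, -169, 20], "yaw": 0}
    - {"dp": [249, -180, 50], "yaw": 0}
    - {"dp": [251, -181, 75], "yaw": 0}
    - {"dp": [251, -181, 80], "yaw": 0}
    - {"dp": [251, -181, 80], "yaw": 0}
    - {"dp": [251, -181, 80], "yaw": 0}

```text
clock: 19.9
eef_pos: [394.9, 201.3, 95.0]
tcp_rot: [3.141, -0.0, 1.68]
contact_force: [-0.6, -0.2, 0.2]
opening: 0.699
grasp_force: 0.0
```

```bash
cat >> h.py <<'E'
def brass(im,z):
    y=cv2.inRange(cv2.cvtColor(im,cv2.COLOR_RGB2HSV),(15,130,60),(32,255,255))
    n,l,st,cc=cv2.connectedComponentsWithStats(y); c=cal('wrist')
    for i in range(1,n):
        if st[i,4]>60: print('brass',st[i],cc[i].round(1),at_z('wrist',cc[i],z,c)[0].round(1))
E
python3 - <<'E'
from h import *
s=r.sense(); print(s['clock'],s['eef_pos'],s['tcp_rot'])
im=shot('wrist','w11.png'); brass(im,17)
E
```

```text
19.9 [394.90258877 201.33415108  94.96631179] [ 3.14054690e+00 -3.62045622e-04  1.67976817e+00]
brass [380  61  30  28 645] [394.2  75.1] [434.8 305.9  17. ]
brass [ 302  192   36   41 1164] [319.6 212.1] [394.5 201.1  17. ]
```

Call:
carry_out:
  targets:
    - {"dp": [0, 0, 15], "yaw": 0}
    - {"dp": [0, 0, 42], "yaw": 0}
    - {"dp": [0, 0, 68], "yaw": 0}
    - {"dp": [0, 0, 80], "yaw": 0}
    - {"dp": [0, 0, 82], "yaw": 0}
    - {"dp": [0, 0, 82], "yaw": 0}

```text
clock: 20.7
eef_pos: [394.5, 201.4, 12.6]
tcp_rot: [3.141, -0.0, 1.68]
contact_force: [0.7, -0.1, -0.1]
opening: 0.704
grasp_force: 0.0
```

Call:
carry_out:
  targets:
    - {"dp": [0, 0, 0], "yaw": 0}
    - {"dp": [0, 0, 0], "yaw": 0}
    - {"dp": [0, 0, 0], "yaw": 0}
    - {"dp": [0, 0, 0], "yaw": 0}
    - {"dp": [0, 0, 0], "yaw": 0}
    - {"dp": [0, 0, 0], "yaw": 0}
    - {"dp": [0, 0, 0], "yaw": 0}
  fingers: -0.8
  grip_force: 30

```text
clock: 21.58
eef_pos: [394.7, 201.5, 13.0]
tcp_rot: [3.14, -0.0, 1.68]
contact_force: [-0.1, -0.7, 6.6]
opening: 0.29
grasp_force: 29.0
```

Call:
carry_out:
  targets:
    - {"dp": [0, 0, -12], "yaw": 0}
    - {"dp": [0, 0, -40], "yaw": 0}
    - {"dp": [0, 0, -75], "yaw": 0}
    - {"dp": [0, 0, -105], "yaw": 0}
    - {"dp": [0, 0, -115], "yaw": 0}
    - {"dp": [0, 0, -115], "yaw": 0}

```text
clock: 22.32
eef_pos: [394.4, 201.4, 127.7]
tcp_rot: [3.14, -0.0, 1.68]
contact_force: [-0.3, -0.5, -1.7]
opening: 0.29
grasp_force: 29.7
```

```bash
python3 - <<'E'
from h import *
s=r.sense(); print(s['clock'],s['eef_pos'],s['tcp_rot'],s['opening'])
im=shot('wrist','w12.png'); brass(im,s['eef_pos'][2]+4)
print(tool([574.7,210.5,s['eef_pos'][2]]))
E
```

```text
22.325 [394.40836783 201.38997831 127.7475211 ] [ 3.14027107e+00 -4.83048441e-04  1.68024683e+00] 0.28981635689165086
brass [373  67  26  23 480] [385.3  78.3] [410.8 293.7 131.7]
brass [ 292  237   54   62 2725] [318.6 267.9] [392.6 202.4 131.7]
[-10.4384717  180.72790051  -0.8104815 ]
```

Call:
carry_out:
  targets:
    - {"dp": [-1, 18, 0], "yaw": 0}
    - {"dp": [-3, 50, 0], "yaw": 0}
    - {"dp": [-5, 90, 0], "yaw": 0}
    - {"dp": [-8, 130, 0], "yaw": 0}
    - {"dp": [-10, 165, 0], "yaw": 0}
    - {"dp": [-10.5, 180.5, 5], "yaw": 0}
    - {"dp": [-10.5, 180.5, 20], "yaw": 0}
    - {"dp": [-10.5, 180.5, 38], "yaw": 0}
    - {"dp": [-10.5, 180.5, 46], "yaw": 0}
    - {"dp": [-10.5, 180.5, 50], "yaw": 0}
    - {"dp": [-10.5, 180.5, 50], "yaw": 0}

```text
clock: 23.75
eef_pos: [574.6, 210.7, 77.3]
tcp_rot: [-3.142, 0.0, 1.68]
contact_force: [-0.0, -0.4, -0.8]
opening: 0.287
grasp_force: 29.8
```

Call:
carry_out:
  targets:
    - {"dp": [0, 0, 4], "yaw": 0}
    - {"dp": [0, 0, 8], "yaw": 0}
    - {"dp": [0, 0, 11], "yaw": 0}
    - {"dp": [0, 0, 13], "yaw": 0}
    - {"dp": [0, 0, 15], "yaw": 0}
    - {"dp": [0, 0, 17], "yaw": 0}
    - {"dp": [0, 0, 18.5], "yaw": 0}
    - {"dp": [0, 0, 19], "yaw": 0}
    - {"dp": [0, 0, 19], "yaw": 0}
    - {"dp": [0, 0, 19], "yaw": 0}

```text
clock: 25.0
eef_pos: [574.8, 210.6, 58.3]
tcp_rot: [-3.142, 0.0, 1.68]
contact_force: [-0.5, -0.9, 0.2]
opening: 0.288
grasp_force: 29.9
```

```bash
python3 - <<'E'
from h import *
s=r.sense(); print(s['clock'],s['eef_pos'],s['contact_force'],s['opening'],tool([574.8,210.2,58.5]))
E
```

```text
25.0 [574.75454911 210.56785033  58.30839732] [-0.48945515 -0.86939177  0.15640157] 0.287969304775032 [-0.37062283  0.00495881 -0.19158644]
```

Call:
carry_out:
  targets:
    - {"dp": [0, 0, 0], "yaw": 0}
    - {"dp": [0, 0, 0], "yaw": 0}
    - {"dp": [0, 0, 0], "yaw": 0}
    - {"dp": [0, 0, 0], "yaw": 0}
    - {"dp": [0, 0, -6], "yaw": 0}
    - {"dp": [0, 0, -20], "yaw": 0}
    - {"dp": [0, 0, -45], "yaw": 0}
    - {"dp": [0, 0, -80], "yaw": 0}
    - {"dp": [0, 0, -110], "yaw": 0}
    - {"dp": [-30, 0, -125], "yaw": 0}
    - {"dp": [-60, 0, -130], "yaw": 0}
    - {"dp": [-60, 0, -130], "yaw": 0}
  fingers: 0.2

```text
clock: 26.5
eef_pos: [581.9, 149.5, 190.0]
tcp_rot: [3.14, 0.0, 1.678]
contact_force: [0.4, 0.9, 0.3]
opening: 0.601
grasp_force: 0.0
```

Call:
carry_out:
  targets:
    - {"dp": [-20, 0, 0], "yaw": 0}
    - {"dp": [-45, 0, 0], "yaw": 0}
    - {"dp": [-70, 0, 0], "yaw": 0}
    - {"dp": [-90, 0, 0], "yaw": 0}
    - {"dp": [-100, 0, 0], "yaw": 0}
    - {"dp": [-100, 0, 0], "yaw": 0}
    - {"dp": [-100, 0, 0], "yaw": 0}
    - {"dp": [-100, 0, 0], "yaw": 0}

```text
clock: 27.5
eef_pos: [592.2, 52.2, 188.2]
tcp_rot: [-3.142, -0.0, 1.681]
contact_force: [0.4, 0.7, -0.0]
opening: 0.599
grasp_force: 0.0
```

```bash
python3 - <<'E'
from h import *
s=r.sense(); print(s['clock'],s['eef_pos'],s['contact_force'],s['opening'])
im=r.grab_frame('wrist'); brass(im,62)
a=im; b=r.grab_frame('side')[120:260,200:440]; b=cv2.resize(b,(640,373),interpolation=cv2.INTER_CUBIC)[:200]
cc,m,st=blob(green(a)); kk=max(cv2.findContours(m,0,1)[0],key=len)[:,0]
for z in(65.3,73):print('tin',cv2.minAreaRect(at_z('wrist',kk,z)[:,:2].astype(np.float32)))
cv2.imwrite('pics/fin.png',np.vstack([a,b])[...,::-1])
E
```

```text
27.5 [592.17037199  52.17426349 188.24826764] [ 0.35192221  0.71745929 -0.04450523] 0.5987334694700791
brass [303   0  32  27 711] [318.6  12. ] [573.6 208.7  62. ]
brass [299 218  44   6 261] [320.3 220.5] [595.3  25.9  62. ]
brass [199 356  25  17 352] [211.5 364.3] [ 478.4 -192.3   62. ]
tin ((598.3074951171875, -12.30324935913086), (39.17905807495117, 62.53488540649414), 6.207427501678467)
tin ((597.8358764648438, -8.049911499023438), (38.01420211791992, 60.67559814453125), 6.207378387451172)
```

View pics/fin.png

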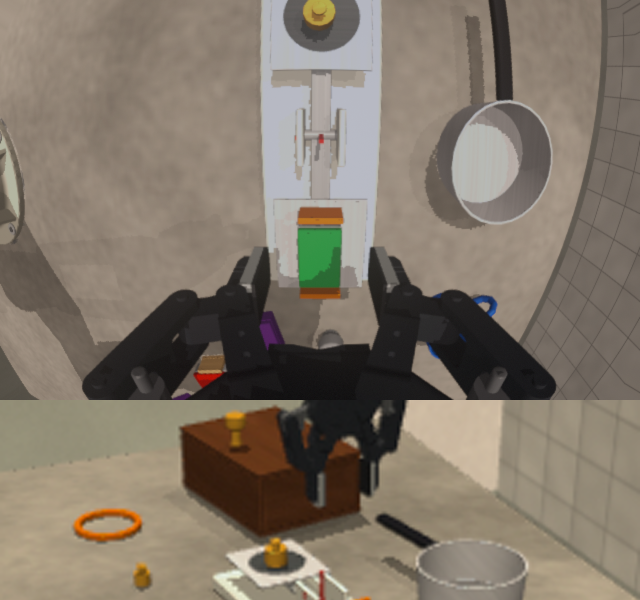

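The weight stands upright on the disc at (319,12). The tin's position fits only when computed with its plate at the level height, so the beam is level. The arm touches nothing, so I'm handing in.

```bash
python3 -c "
from rig import r
print(r.sign_off())"
```

```text
the job is handed in; nothing more can be done
None
```

I handed the job in at 27.5 s: the last pictures show the green-lidded tin centred between the stops, the 100 g weight upright on the other plate and the beam level; no verdict was shown.

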